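# Push a filter disc into its recess and close the retainer

### The arm

A 6-joint arm with a two-finger parallel gripper is mounted at the origin on a cart in front of the work surface, level with it; the furniture and walls round the work are solid. World frame = base frame: x ahead of the robot, y to its left, z up, the work surface at z = 0. Lengths are in m, angles in degrees, forces in N, time in s.
With the tool pointing down it reaches from about 0.3 to 0.75 m from the base axis. Payload 8.5 kg.
Tool frame: the origin (TCP) lies between the finger pads; the fingertips stand 17 mm ahead of it and the grasp point (between the pads) lies 2 mm behind it; z points along the fingers, y is the direction in which the jaws open and shut (so a half turn about z gives the same grasp; the last joint's range is limited). The gripper opens to 85 mm and grips with 20 to 120 N. Pads are 22 mm wide; open, the fingers measure 114 mm over their backs; the gripper's body (76 mm by 85 mm) begins 54 mm behind the grasp point. The pads swing forward as they close: fully open they stand 13 mm farther back than shut.
Start: joints at [60.029, 21.807, 74.336, -0, 83.858, -12.336], TCP at [0.167, 0.524, 0.248] pointing down, gripper open.
Joint ranges: [-178.18, 178.18], [-50.72, 133.34], [12.68, 142.11], [-81.47, 261.47], [9.98, 163.14], [-165.26, 165.26]. Speed limits (degrees/s): [136.94, 136.94, 180, 180, 180, 180].

### API

Orientations are given as a 3x3 rotation matrix whose columns are the frame's x, y, z axes.
In Python, from rig import readout, eyes, env gives the robot as it stands.
- The arm moves only by the tool arm_command, never from a script. Its argument "rows" is text: rows parted by semicolons, each of 7 numbers parted by spaces: the closure, from 0 (fully open) to 1 (shut), then the shift along the tool's x, y, z in mm, then the turn, a rotation vector about the tool's x, y, z in degrees. In form: grip dx dy dz rx ry rz; .... A call has 1 to 5 rows; each row shifts and turns the commanded pose from where the row before left it, along the tool's axes as they then stand; what a row does not reach is not made up. A row lasts 1/12 s, in which the tool goes at most 41.7 mm and 7.16 degrees, less where a joint would pass 70% of its speed; a pose out of reach is approached as far as the arm can. A call with a gripper value outside its range is refused whole. The fingers move at their own pace and stop on an object; "squeeze" is the grip in N (left out, the last holds). Time passes only in rows, so rows that do not move let the fingers close. It gives the time, the measured TCP pose, the force and the opening at its end, in the units of the state.
- readout.observe(): the state, without advancing time (a new reading comes with each control period).
- eyes.get_image(name): name is "side" or "top"; returns the picture (400x640x3 uint8, red, green, blue); there is no depth.
- eyes.camera_model(name): a dict with "mtx" (3x3 intrinsics, pixels), "view" (4x4, takes a point from world to camera coordinates). Camera axes: x right, y up, looking along -z (the intrinsics and any distortion apply to the point x, -y, -z); pixel columns grow to the right and rows downward; lengths in m; the calibration is good to about 2 mm. A picture is of the moment at which its call begins. camera_model takes no time and is no camera call.
- env.close_job(): hands the job in, once; it reports no verdict.
The state is a dict: "time_s": time; "q": joint angles; "qvel": joint speeds; "joint_efforts": joint torques, N m; "position": TCP position; "tool_rot": TCP orientation; "ft_force": force on the tool from outside, world axes, zero at the start; "wrist_torque": the same for the moment, N m; "grip_width": finger opening in m.
Only numpy, scipy, OpenCV 4.12 (cv2) and the standard library are available. Lean on these libraries where they do the work, as an engineer would, in place of code of your own. Each camera call takes 0.05 s, during which the arm holds its last target. There are 200 camera calls.

### The job

Push the amber filter disc gently across the deck of the aluminium filter holder until it drops over the edge of the round recess and lies flat in it; slide it only, never lift it. Then, by its black post, push the red retainer round as far as it goes, so that it lies over the filter. Leave the blue filter and everything else on the bench where it is.

Things in the scene. Friction and masses are not known exactly. Their poses are not given: they have to be found in the camera images.
- filter_holder: Aluminium plate, fixed to the bench, 120 (its x) x 190 (its y) x 22 mm (z up). Origin at the centre of its underside; its flat upper face, the deck, is 22 mm above the origin. A drawer unit stands behind it on the bench (all of it beyond x = 0.67 m, y between 0.15 and 0.33 m): come to the holder from above or from the front.
- recess (a point): Centre of the floor of the round recess in the deck: 50 mm diameter, 9 mm deep (floor 13 mm above the bench), mouth chamfered 2 mm, black floor. In the holder's frame at x 0, y -45 mm. Axes are the holder's, z up.
- amber_filter: Loose round filter, amber glass in a black rim, 44 mm diameter, 8 mm thick, about 40 g; starts lying flat on the holder's deck. Origin at the centre of its underside, z up. When seated its top is 1 mm below the deck. It drops only when its centre comes within about 3 mm of the recess's centre; until then it stays flat on the deck.
- retainer_pivot (a point): Point on the deck under the pivot of the red retainer, in the holder's frame at x +44, y -45 mm. Pivot axis vertical; the hub is 17 mm in diameter, 8 mm high over the deck.
- retainer (a joint): Angle of the red retainer, a flat arm 12 mm wide that reaches 42 mm from its pivot, underside 2 mm and top 5 mm above the deck. At 0 it points to the holder's -y, clear of the recess; it grows as it turns clockwise seen from above; at 1.57 it points to the holder's -x, across the recess; stop at 1.6. It starts between 0 and 0.4, stays where it is left, and takes about 1 N at the post to turn.
- retainer_post (a point): Centre of the top of the black upright post on the retainer, 34 mm from the pivot: 10 mm diameter, from the arm's top to 27 mm above the deck.
- blue_filter: Spare filter like the amber one but with blue glass, lying on the bench; leave alone. Origin at the centre of its underside.
- tape_roll: Roll of masking tape lying on the bench, 80 mm diameter, 19 mm high; leave alone.
- cylinder_25: Slim clear measuring cylinder standing on the bench, 60 mm foot, 162 mm high; leave alone.
- grease_tube: White tube with blue cap lying on the bench, 38 x 105 x 27 mm; leave alone.
- vial: Small vial with black cap standing on the bench, 23 mm diameter, 48 mm high; leave alone.
Not all that is in view belongs to the job. Leave any brown or pink look-alike of the amber_filter alone.

How it is judged (in metres and radians):
On the way, in this order (a step that is already met when the one before it is completed fails the run):
1. the amber filter lies flat in the recess while the retainer is still open (horizontal distance between amber_filter and recess below 0.005 m and z of amber_filter in the frame of recess below 0.002 m and angle between amber_filter's own z axis and vertical below 0.08 rad and value of joint retainer below 0.9 rad), for 0.2 s.
2. the retainer is turned over the filter (value of joint retainer above 1.4 rad), for 0.2 s.
At the end, for the whole second after the job is handed in: The amber filter lies at rest at the bottom of the recess (centre within 5 mm of the recess's, underside within 2 mm of the floor, tilt under 0.08 rad) and the retainer stands at more than 1.4 rad, over the filter (horizontal distance between amber_filter and recess below 0.005 m and z of amber_filter in the frame of recess below 0.002 m and angle between amber_filter's own z axis and vertical below 0.08 rad and value of joint retainer above 1.4 rad and linear speed of amber_filter below 0.01 m/s); the robot touches nothing.
It fails at once if the amber filter is lifted more than 12 mm off the deck (z of amber_filter in the frame of recess above 0.021 m).
It fails at once if the amber filter is pushed off the deck or flipped (z of amber_filter in the frame of recess below -0.004 m or angle between amber_filter's own z axis and vertical above 0.6 rad).
It fails at once if the amber filter is pinched or pressed with more than 25 N (contact force between the fingers and amber_filter above 25 N).
It fails at once if a bystander (blue filter, tape roll, measuring cylinder, grease tube, vial) is moved more than 15 mm (distance of any of blue_filter, tape_roll, cylinder_25, grease_tube, vial from where it was at the start of the episode above 0.015 m).
It also fails if it takes over 51 s, if anything falls off the work surface, if the arm or the gripper's body presses on something with over 40 N, if the wrist force passes 120 N, or if a joint passes its speed limit or range.

## Working session

There is one attempt and no reset: what is moved stays moved. The work goes in short steps, Python scripts to look and compute and a tool call to move; the robot and the scene stay as the last step left them, time stands still between calls to the robot, and variables do not carry over. Pictures are saved under pics/ and viewed, about 8 in all and at most 12, crops included, and the job is handed in when it is done.

Besides the shell and the picture viewer there is one more tool, called after ">>>" by a JSON object that holds its "fn" and its "kwargs", one argument or row to a line. arm_command: Moves the arm, as the interface text tells. Its arguments: {"type":"object","properties":{"rows":{"type":"string"},"squeeze":{"type":"number"}},"required":["rows"]}

```bash
mkdir -p pics; python3 - <<'E'
from rig import readout, eyes
import cv2, numpy as np
for n in("top","side"):
    cv2.imwrite(f"pics/{n}0.png",eyes.get_image(n)[:,:,::-1])
    m=eyes.camera_model(n); print(n,{k:(np.round(v,4).tolist() if hasattr(v,'shape') or isinstance(v,list) else v) for k,v in m.items()})
s=readout.observe(); print(s['time_s'],s['position'],np.round(s['tool_rot'],3),s['grip_width'])
E
```

```text
top {'mtx': [[501.4229, 0.0, 317.653], [0.0, 501.4229, 198.2243], [0.0, 0.0, 1.0]], 'view': [[-0.0243, -0.9996, 0.0108, 0.3289], [0.9914, -0.0227, 0.1286, -0.5614], [-0.1283, 0.0138, 0.9916, -1.3554], [0.0, 0.0, 0.0, 1.0]]}
side {'mtx': [[420.5724, 0.0, 318.7708], [0.0, 420.5724, 204.3236], [0.0, 0.0, 1.0]], 'view': [[0.9831, -0.1828, -0.0132, -0.4773], [0.1241, 0.6109, 0.7819, -0.3139], [-0.1349, -0.7703, 0.6232, -0.9189], [0.0, 0.0, 0.0, 1.0]]}
0.1 [0.16652588 0.52393687 0.24777622] [[-0.953  0.303 -0.001]
 [ 0.303  0.953 -0.001]
 [ 0.    -0.001 -1.   ]] 0.08558522091208552
```

View pics/top0.png

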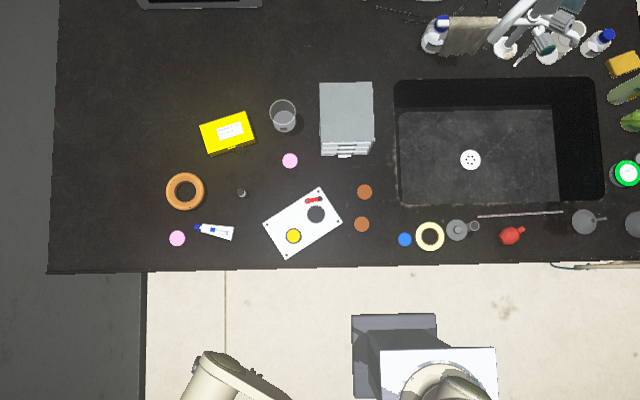

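View pics/side0.png

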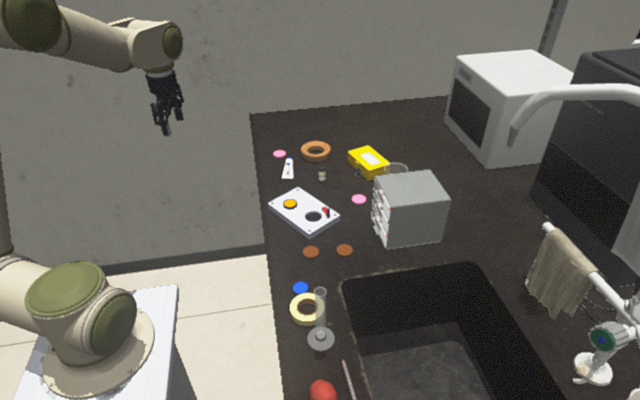

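Candidates: amber disc on the plate, top (293,236); brown discs at (364,192) and (361,224); pink at (290,160) and (177,238); yellow box at (228,133). The description picks (293,236). The recess is at (316,213) and the red retainer near (314,200).

```bash
cat > h.py <<'E'
from rig import readout, eyes
import cv2, numpy as np
def ray(n,px,z):
    m=eyes.camera_model(n); K=np.array(m['mtx']); V=np.array(m['view'])
    d=np.linalg.inv(K)@[px[0],px[1],1]; d=d*[1,-1,-1]; R=V[:3,:3]; c=-R.T@V[:3,3]; w=R.T@d
    return (c+w*(z-c[2])/w[2])
def cen(mask,near,r=30,minA=8):
    n,l,s,c=cv2.connectedComponentsWithStats(mask.astype(np.uint8))
    return [(c[i].round(2),int(s[i,4])) for i in range(1,n) if s[i,4]>=minA and np.hypot(*(c[i]-near))<r]
E
python3 - <<'E'
from h import *
G={'top':((293,236),(316,213),(313,200)),'side':((290,204),(313,216),(326,211))}
ims=[]
for n in('top','side'):
    im=eyes.get_image(n); h=cv2.cvtColor(im,cv2.COLOR_RGB2HSV); H,S,Vv=[h[...,i].astype(int) for i in range(3)]
    a,r,p=G[n]
    for nm,mk,pt,z in(('amber',(H>15)&(H<35)&(S>120)&(Vv>120),a,.030),('red',((H<6)|(H>172))&(S>130)&(Vv>90),p,.027),('recess',(Vv<110)&(S<80),r,.022)):
        for c,A in cen(mk,np.array(pt),16): print(n,nm,c,A,ray(n,c,z).round(4))
    mk=((Vv>150)&(S<50)).astype(np.uint8)
    cs,_=cv2.findContours(mk,cv2.RETR_EXTERNAL,cv2.CHAIN_APPROX_NONE)
    for c in cs:
        if cv2.contourArea(c)>1500 and cv2.pointPolygonTest(c,tuple(map(float,a)),True)>-20:
            P=np.array([ray(n,q[0],.022)[:2] for q in cv2.convexHull(c)],np.float32)*1000
            print(n,'plate',cv2.minAreaRect(P))
    x,y=r; ims.append(cv2.resize(im[y-45:y+45,x-60:x+60],(600,450),interpolation=cv2.INTER_CUBIC))
cv2.imwrite('pics/crop1.png',cv2.vconcat(ims)[:,:,::-1][::1]) if 0 else cv2.imwrite('pics/crop1.png',cv2.resize(cv2.hconcat(ims),(800,300))[:,:,::-1])
E
```

```text
top amber [292.94 235.4 ] 141 [0.4679 0.386  0.03  ]
top red [311.77 199.51] 43 [0.5667 0.3319 0.027 ]
top recess [315.64 213.73] 201 [0.5272 0.3221 0.022 ]
top plate ((503.28619384765625, 360.5370788574219), (122.06043243408203, 192.03009033203125), 31.75316047668457)
side amber [289.58 203.08] 73 [0.4687 0.3864 0.03  ]
side red [325.24 210.29] 21 [0.5676 0.3353 0.027 ]
side recess [312.91 216.27] 105 [0.5282 0.3215 0.022 ]
side plate ((504.92425537109375, 362.7380065917969), (123.74451446533203, 195.40585327148438), 31.830921173095703)
```

View pics/crop1.png

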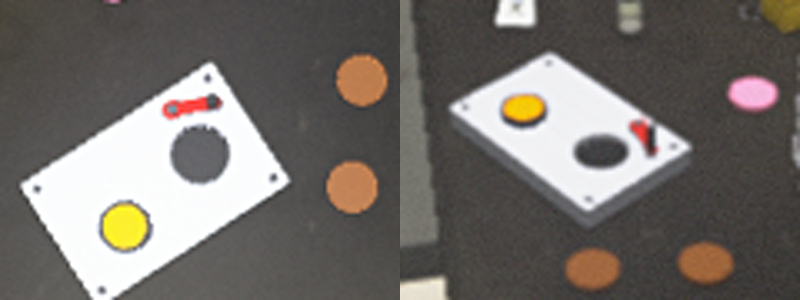

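The crop confirms it: amber disc on the deck, recess up-right of it, and the retainer about 0.38 rad with its post at the right. Holder yaw is about 31.8°. The recess is at about (0.5277, 0.322), the disc at (0.468, 0.386), and the push direction is (0.678, -0.735). I'll go behind the disc with the jaws half open as a V and the tool's -x along the push.

>>> {"fn": "arm_command", "kwargs": {
  "rows": "0.65 -36 -2 0 0 0 0; 0.65 -36 -2 0 0 0 0; 0.65 -36 -2 0 0 0 0; 0.65 -36 -2 0 0 0 0; 0.65 -36 -2 0 0 0 0",
  "squeeze": 20
}}

```text
time_s: 0.62
position: [0.3365, 0.4592, 0.2482]
tool_rot: [[-0.953, 0.303, -0.0], [0.303, 0.953, -0.0], [0.0, -0.0, -1.0]]
ft_force: [-0.7, 0.2, -0.7]
grip_width: 0.0304
```

>>> {"fn": "arm_command", "kwargs": {
  "rows": "0.65 -36 -2 0 0 0 0; 0.65 -36 -3 0 0 0 0; 0.65 -38 -3 0 0 0 0; 0.65 0 0 0 0 0 0"
}}

```text
time_s: 0.95
position: [0.4429, 0.4162, 0.2473]
tool_rot: [[-0.951, 0.308, 0.001], [0.308, 0.951, -0.001], [-0.001, -0.001, -1.0]]
ft_force: [-0.3, 0.3, -0.7]
grip_width: 0.0298
```

>>> {"fn": "arm_command", "kwargs": {
  "rows": "0.65 0 0 29 0 0 5.94; 0.65 0 0 29 0 0 5.94; 0.65 0 0 29 0 0 5.94; 0.65 0 0 29 0 0 5.94; 0.65 0 0 29 0 0 5.94"
}}

```text
time_s: 1.37
position: [0.4371, 0.4191, 0.102]
tool_rot: [[-0.674, 0.739, -0.0], [0.739, 0.674, 0.0], [0.0, -0.0, -1.0]]
ft_force: [0.9, 0.5, -1.4]
grip_width: 0.03
```

>>> {"fn": "arm_command", "kwargs": {
  "rows": "0.65 0 0 0 0 0 0; 0.65 0 0 0 0 0 0"
}}

```text
time_s: 1.53
position: [0.4371, 0.419, 0.1028]
tool_rot: [[-0.68, 0.733, -0.002], [0.733, 0.68, -0.001], [0.0, -0.003, -1.0]]
ft_force: [0.1, -0.2, 0.4]
grip_width: 0.0296
```

```bash
python3 - <<'E'
from h import *
s=readout.observe(); R=np.array(s['tool_rot']);p=np.array(s['position'])
print(s['time_s'],p,R.round(3),s['grip_width'],s['ft_force'])
for t in((.468,.386),(.5277,.322)): print(R.T@(np.array([*t,.03])-p))
im=eyes.get_image('side'); cv2.imwrite('pics/s1.png',cv2.resize(im[90:270,200:400],(800,600))[:,:,::-1] if 0 else cv2.resize(im[110:260,210:410],(800,600),interpolation=cv2.INTER_CUBIC)[:,:,::-1])
E
```

```text
1.5333 [0.43710117 0.41903282 0.1028163 ] [[-0.68   0.733 -0.002]
 [ 0.733  0.68  -0.001]
 [ 0.    -0.003 -1.   ]] 0.029649055469737416 [ 0.125668   -0.15819533  0.41427349]
[-0.04526542  0.0003769   0.07279436]
[-0.132787    0.00062398  0.07275268]
```

View pics/s1.png

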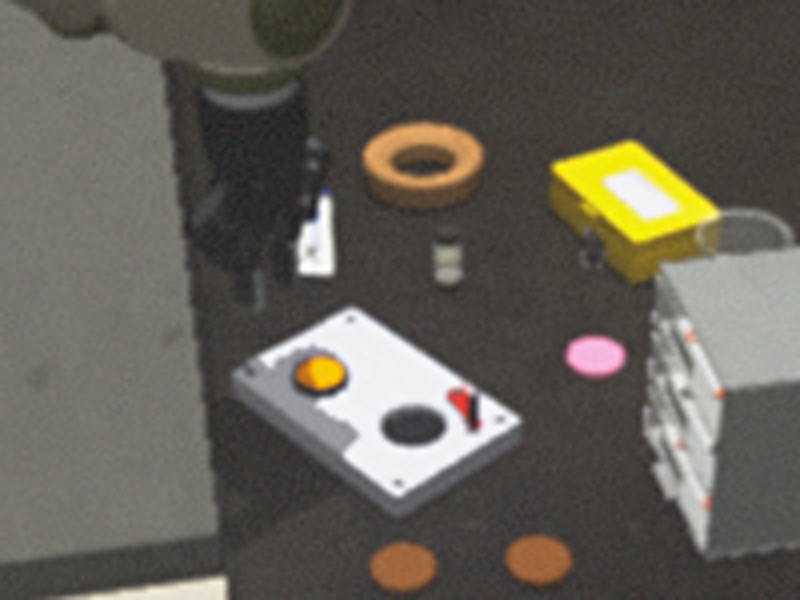

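The side view shows the gripper behind and above the disc and aligned (lateral offset under 1 mm). I'll go down next to it, watching the force.

>>> {"fn": "arm_command", "kwargs": {
  "rows": "0.65 0 0 30 0 0 0; 0.65 0 0 20 0 0 0; 0.65 0 0 8 0 0 0; 0.65 0 0 4 0 0 0; 0.65 0 0 0 0 0 0"
}}

```text
time_s: 2.0
position: [0.4381, 0.4195, 0.0423]
tool_rot: [[-0.679, 0.735, 0.001], [0.735, 0.679, 0.001], [-0.0, 0.002, -1.0]]
ft_force: [0.2, -0.4, -0.1]
grip_width: 0.0301
```

>>> {"fn": "arm_command", "kwargs": {
  "rows": "0.65 0 0 1 0 0 0; 0.65 0 0 1 0 0 0; 0.65 0 0 0 0 0 0; 0.65 0 0 0 0 0 0"
}}

```text
time_s: 2.33
position: [0.4378, 0.4193, 0.04]
tool_rot: [[-0.678, 0.735, 0.001], [0.735, 0.678, 0.001], [-0.0, 0.001, -1.0]]
ft_force: [0.4, -1.0, -0.2]
grip_width: 0.03
```

>>> {"fn": "arm_command", "kwargs": {
  "rows": "0.65 0 0 1 0 0 0; 0.65 0 0 1 0 0 0; 0.65 0 0 0 0 0 0"
}}

```text
time_s: 2.58
position: [0.4378, 0.4193, 0.0386]
tool_rot: [[-0.678, 0.735, 0.001], [0.735, 0.678, 0.001], [-0.0, 0.001, -1.0]]
ft_force: [-1.1, -2.0, 9.8]
grip_width: 0.03
```

>>> {"fn": "arm_command", "kwargs": {
  "rows": "0.65 0 0 1 0 0 0; 0.65 0 0 0 0 0 0; 0.65 0 0 0 0 0 0"
}}

```text
time_s: 2.83
position: [0.4378, 0.4193, 0.0386]
tool_rot: [[-0.678, 0.735, 0.002], [0.735, 0.678, 0.001], [-0.0, 0.002, -1.0]]
ft_force: [-4.4, -3.4, 17.9]
grip_width: 0.0298
```

Deck touched at TCP z of about 0.0386. I'll lift to about 2.5 mm of clearance and advance to make contact.

>>> {"fn": "arm_command", "kwargs": {
  "rows": "0.65 0 0 -5 0 0 0; 0.65 -4 0 0 0 0 0; 0.65 -4 0 0 0 0 0; 0.65 -4 0 0 0 0 0; 0.65 -4 0 0 0 0 0"
}}

```text
time_s: 3.25
position: [0.4487, 0.4069, 0.0409]
tool_rot: [[-0.678, 0.735, -0.001], [0.735, 0.678, -0.0], [0.0, -0.001, -1.0]]
ft_force: [1.3, 0.6, 0.8]
grip_width: 0.0297
```

>>> {"fn": "arm_command", "kwargs": {
  "rows": "0.65 -4 0 0 0 0 0; 0.65 -4 0 0 0 0 0; 0.65 -4 0 0 0 0 0; 0.65 -4 0 0 0 0 0; 0.65 0 0 0 0 0 0"
}}

```text
time_s: 3.67
position: [0.4598, 0.395, 0.0412]
tool_rot: [[-0.677, 0.736, 0.0], [0.736, 0.677, -0.0], [-0.0, -0.0, -1.0]]
ft_force: [0.8, 0.6, -0.7]
grip_width: 0.0299
```

```bash
cat >> h.py <<'E'
def look(pic=None):
    s=readout.observe(); R=np.array(s['tool_rot']);p=np.array(s['position'])
    print(s['time_s'],p.round(4),s['ft_force'].round(1))
    rec={'top':np.array([.5272,.3221]),'side':np.array([.5282,.3215])}
    for n,c0 in(('side',(300,208)),('top',(305,225))):
        im=eyes.get_image(n); H,S,V=[cv2.cvtColor(im,cv2.COLOR_RGB2HSV)[...,i].astype(int) for i in range(3)]
        for c,A in cen((H>12)&(H<35)&(S>120)&(V>70),np.array(c0),22):
            w=ray(n,c,.030); print(n,c,A,w.round(4),'tool',(R.T@(w-p)*1000).round(1),'to recess',(R.T@(np.array([*rec[n],.03])-w)*1000).round(1))
        if pic and n=='side': cv2.imwrite(pic,cv2.resize(im[160:260,240:373],(800,600),interpolation=cv2.INTER_CUBIC)[:,:,::-1])
E
python3 -c "
from h import *
look('pics/s2.png')"
```

```text
3.6667 [0.4598 0.395  0.0412] [ 0.8  0.6 -0.7]
side [293.75 205.49] 76 [0.4794 0.3724 0.03  ] tool [-29.9  -0.9  11.3] to recess [-70.5   1.4   0. ]
```

View pics/s2.png

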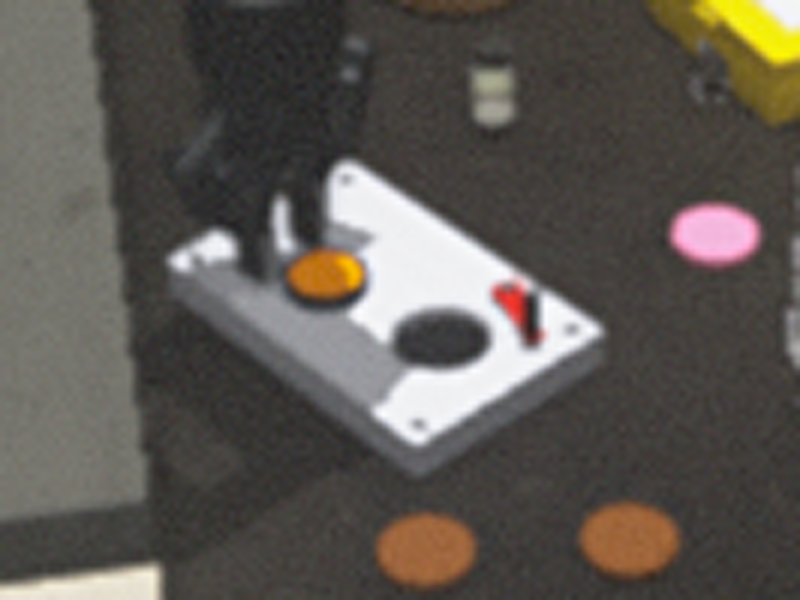

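The disc sits in the V and slides. 70 mm remain, with about 1.4 mm of lateral drift to correct.

>>> {"fn": "arm_command", "kwargs": {
  "rows": "0.65 -4 0.2 0 0 0 0; 0.65 -4 0.2 0 0 0 0; 0.65 -4 0.2 0 0 0 0; 0.65 -4 0.2 0 0 0 0; 0.65 -4 0.2 0 0 0 0"
}}

```text
time_s: 4.18
position: [0.4739, 0.3812, 0.0413]
tool_rot: [[-0.678, 0.735, -0.0], [0.735, 0.678, 0.0], [0.0, -0.0, -1.0]]
ft_force: [-0.1, -0.0, 0.5]
grip_width: 0.0298
```

>>> {"fn": "arm_command", "kwargs": {
  "rows": "0.65 -4 0 0 0 0 0; 0.65 -4 0 0 0 0 0; 0.65 -4 0 0 0 0 0; 0.65 -4 0 0 0 0 0; 0.65 -4 0 0 0 0 0"
}}

```text
time_s: 4.6
position: [0.4873, 0.3665, 0.0413]
tool_rot: [[-0.678, 0.735, -0.0], [0.735, 0.678, -0.0], [-0.0, -0.0, -1.0]]
ft_force: [-0.4, -0.3, 0.6]
grip_width: 0.0296
```

>>> {"fn": "arm_command", "kwargs": {
  "rows": "0.65 -4 0 0 0 0 0; 0.65 -3 0 0 0 0 0; 0.65 -2 0 0 0 0 0; 0.65 -1 0 0 0 0 0; 0.65 0 0 0 0 0 0"
}}

```text
time_s: 5.02
position: [0.494, 0.3594, 0.0413]
tool_rot: [[-0.678, 0.735, 0.0], [0.735, 0.678, -0.0], [-0.0, -0.0, -1.0]]
ft_force: [-0.6, -0.1, -0.6]
grip_width: 0.0298
```

```bash
python3 -c "
from h import *
look('pics/s3.png')"
```

```text
5.0167 [0.494  0.3594 0.0413] [-0.6 -0.1 -0.6]
side [307.24 211.34] 87 [0.5144 0.3374 0.03  ] tool [-30.    0.1  11.3] to recess [-21.1  -0.6   0. ]
```

View pics/s3.png

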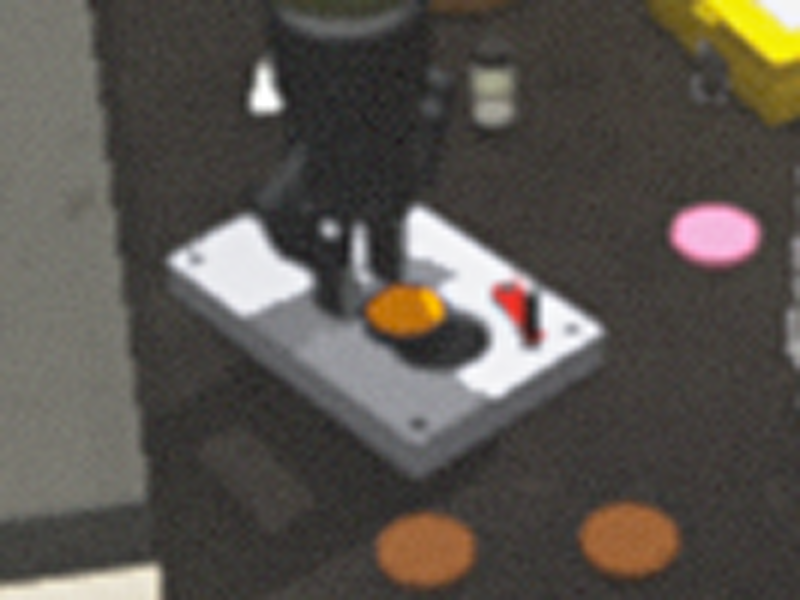

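Still central in the V, with about 21 mm left and a lateral error of about -0.5. I'll make the final approach slowly.

>>> {"fn": "arm_command", "kwargs": {
  "rows": "0.65 -3 -0.1 0 0 0 0; 0.65 -3 -0.1 0 0 0 0; 0.65 -3 -0.1 0 0 0 0; 0.65 -3 0 0 0 0 0; 0.65 -2 0 0 0 0 0"
}}

```text
time_s: 5.53
position: [0.5035, 0.3487, 0.0414]
tool_rot: [[-0.678, 0.735, 0.0], [0.735, 0.678, 0.0], [-0.0, 0.0, -1.0]]
ft_force: [0.2, 0.1, 1.3]
grip_width: 0.0302
```

>>> {"fn": "arm_command", "kwargs": {
  "rows": "0.65 -1 0 0 0 0 0; 0.65 -1 0 0 0 0 0; 0.65 -1 0 0 0 0 0; 0.65 -1 0 0 0 0 0; 0.65 -1 0 0 0 0 0"
}}

```text
time_s: 5.95
position: [0.5065, 0.3453, 0.0413]
tool_rot: [[-0.678, 0.735, -0.0], [0.735, 0.678, -0.0], [0.0, -0.0, -1.0]]
ft_force: [0.4, 1.0, -0.1]
grip_width: 0.0297
```

>>> {"fn": "arm_command", "kwargs": {
  "rows": "0.65 -1 0 0 0 0 0; 0.65 -1 0 0 0 0 0; 0.65 0 0 0 0 0 0; 0.65 0 0 0 0 0 0"
}}

```text
time_s: 6.28
position: [0.5079, 0.3438, 0.0413]
tool_rot: [[-0.678, 0.735, 0.0], [0.735, 0.678, -0.0], [-0.0, 0.0, -1.0]]
ft_force: [-0.6, -0.7, 0.1]
grip_width: 0.0295
```

```bash
python3 -c "
from h import *
look('pics/s4.png')"
```

```text
6.2833 [0.5079 0.3438 0.0413] [-0.6 -0.7  0.1]
side [312.29 216.05] 87 [0.5252 0.3135 0.03  ] tool [-34.1  -7.9  11.3] to recess [ 3.9  7.7 -0. ]
```

View pics/s4.png

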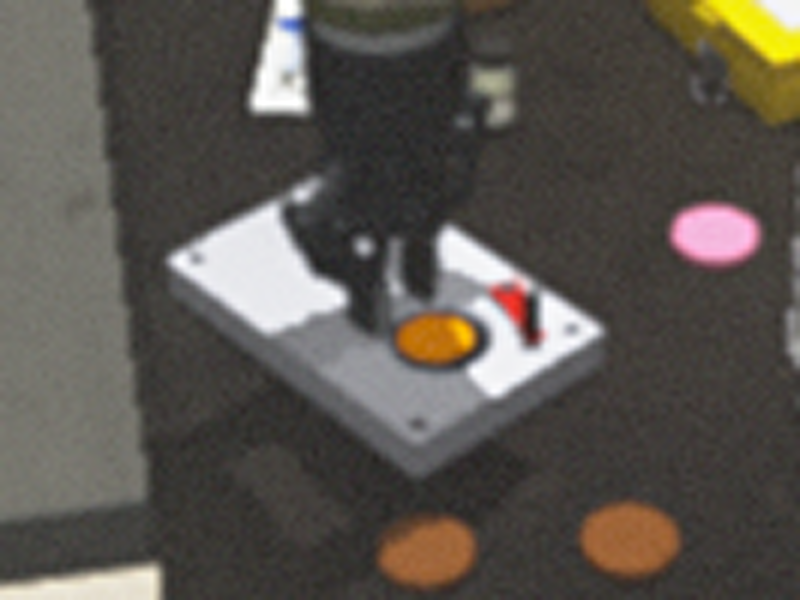

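The disc dropped: its rim coincides with the recess (side pixel (312,216), the recess's own). Next I raise, shut the fingers and move to the far (+x) side of the post.

>>> {"fn": "arm_command", "kwargs": {
  "rows": "0.65 0 0 -15 0 0 0; 0.65 0 0 -20 0 0 0; 1 0 0 -25 0 0 0; 1 -13 10 0 0 0 0; 1 -14 11 0 0 0 0"
}}

```text
time_s: 6.8
position: [0.5419, 0.3388, 0.1033]
tool_rot: [[-0.679, 0.734, 0.003], [0.734, 0.679, 0.001], [-0.001, 0.003, -1.0]]
ft_force: [0.7, -0.1, -0.7]
grip_width: 0.0003
```

>>> {"fn": "arm_command", "kwargs": {
  "rows": "1 -14 11 0 0 0 0; 1 -14 11 0 0 0 0; 1 -12 10 0 0 0 0; 1 0 0 0 0 0 0; 1 0 0 0 0 0 0"
}}

```text
time_s: 7.22
position: [0.5922, 0.3303, 0.1009]
tool_rot: [[-0.677, 0.736, -0.001], [0.736, 0.677, -0.0], [0.0, -0.001, -1.0]]
ft_force: [0.5, -0.9, -0.6]
grip_width: -0.0001
```

>>> {"fn": "arm_command", "kwargs": {
  "rows": "1 0 0 8 0 0 0; 1 0 0 5 0 0 0; 1 0 0 0 0 0 0"
}}

```text
time_s: 7.47
position: [0.5908, 0.3306, 0.0867]
tool_rot: [[-0.678, 0.735, -0.003], [0.735, 0.678, -0.001], [0.001, -0.003, -1.0]]
ft_force: [-0.7, 0.1, -0.3]
grip_width: 0.0002
```

```bash
python3 -c "
from h import *
look('pics/s5.png')
for n in ('top','side'):
    im=eyes.get_image(n); h=cv2.cvtColor(im,cv2.COLOR_RGB2HSV).astype(int)
    print(n,cen(((h[...,0]<6)|(h[...,0]>172))&(h[...,1]>130)&(h[...,2]>60),np.array((313,200) if n=='top' else (326,211)),16,4))
"
```

```text
7.4667 [0.5908 0.3306 0.0867] [-0.7  0.1 -0.3]
side [311.85 215.91] 85 [0.5241 0.3143 0.03  ] tool [ 33.2 -59.9  56.9] to recess [ 2.5  7.9 -0. ]
top [(array([310.94, 199.71]), 34)]
side [(array([324.75, 209.62]), 16)]
```

View pics/s5.png

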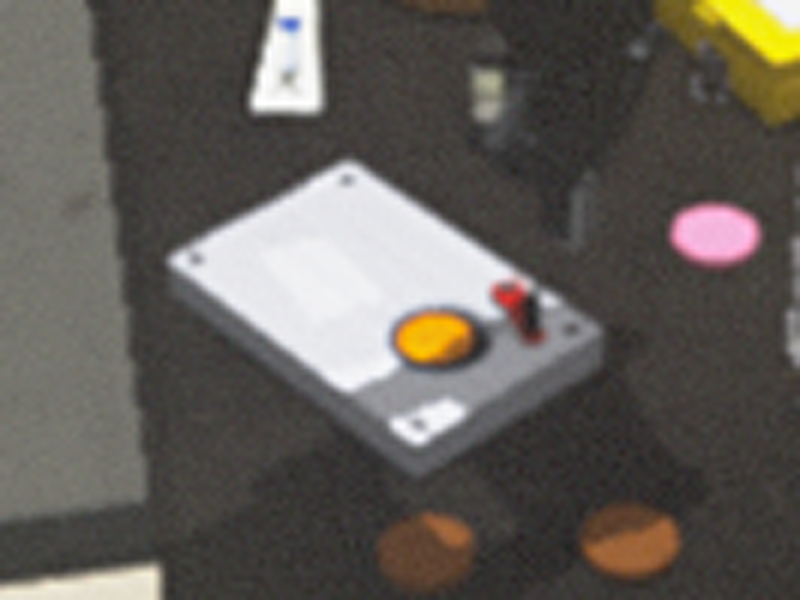

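The disc lies flat in the recess. The gripper is clear on the +x side of the post, so I'll descend and push toward holder -x.

>>> {"fn": "arm_command", "kwargs": {
  "rows": "1 0 0 14 0 0 0; 1 0 0 12 0 0 0; 1 0 0 8 0 0 0; 1 0 0 0 0 0 0; 1 0 0 0 0 0 0"
}}

```text
time_s: 8.08
position: [0.5921, 0.3305, 0.0539]
tool_rot: [[-0.678, 0.735, -0.001], [0.735, 0.678, -0.0], [0.0, -0.001, -1.0]]
ft_force: [-0.7, 0.3, 0.5]
grip_width: -0.0
```

>>> {"fn": "arm_command", "kwargs": {
  "rows": "1 0.5 -2.5 0 0 0 0; 1 0.5 -2.5 0 0 0 0; 1 0.5 -2.5 0 0 0 0; 1 0.5 -2.5 0 0 0 0; 1 0.5 -2.5 0 0 0 0"
}}

```text
time_s: 8.5
position: [0.5813, 0.3241, 0.0548]
tool_rot: [[-0.678, 0.735, 0.001], [0.735, 0.678, 0.001], [0.0, 0.002, -1.0]]
ft_force: [0.8, 3.3, -0.0]
grip_width: -0.0
```

>>> {"fn": "arm_command", "kwargs": {
  "rows": "1 0.5 -2.5 0 0 0 0; 1 0.5 -2.5 0 0 0 0; 1 0.5 -2.5 0 0 0 0; 1 0.5 -2.5 0 0 0 0; 1 0.2 -1 0 0 0 0"
}}

```text
time_s: 8.92
position: [0.5715, 0.3176, 0.0544]
tool_rot: [[-0.678, 0.735, -0.0], [0.735, 0.678, -0.001], [-0.0, -0.001, -1.0]]
ft_force: [1.5, 0.0, 0.3]
grip_width: -0.0
```

```bash
python3 -c "
from h import *
look('pics/s6.png'); print(ray('side',(311.85,215.91),.021))
"
```

```text
8.9167 [0.5715 0.3176 0.0544] [1.5 0.  0.3]
side [311.89 215.83] 84 [0.5242 0.3147 0.03  ] tool [ 29.9 -36.7  24.4] to recess [ 2.3  7.6 -0. ]
top [314.26 210.41] 27 [0.5357 0.3257 0.03  ] tool [ 30.2 -20.8  24.4] to recess [ 3.1 -8.7  0. ]
[0.5256676  0.32488403 0.021     ]
```

View pics/s6.png

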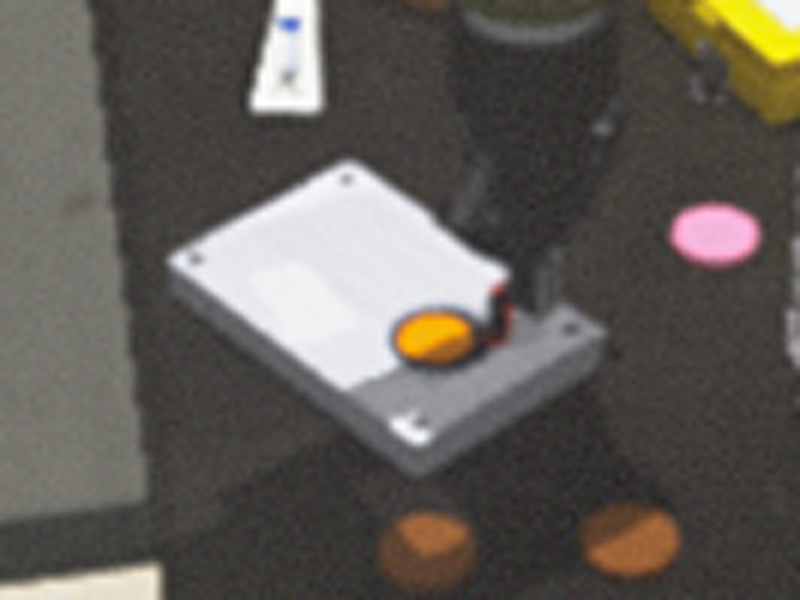

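The arm turned with the post, which is now near the recess edge; the filter stays seated. Now I go round behind the post (-y side) and push toward holder +y.

>>> {"fn": "arm_command", "kwargs": {
  "rows": "1 -0.6 3 0 0 0 0; 1 -7.5 -1.5 0 0 0 0; 1 -7.5 -1.5 0 0 0 0; 1 -2 0 0 0 0 0; 1 0 0 0 0 0 0"
}}

```text
time_s: 9.43
position: [0.5843, 0.3041, 0.0542]
tool_rot: [[-0.677, 0.736, -0.0], [0.736, 0.677, -0.0], [0.0, -0.0, -1.0]]
ft_force: [-0.3, 0.3, 0.2]
grip_width: -0.0002
```

>>> {"fn": "arm_command", "kwargs": {
  "rows": "1 1 -6 0 0 0 0; 1 1 -6 0 0 0 0; 1 1 -6 0 0 0 0; 1 1 -6 0 0 0 0; 1 0 0 0 0 0 0"
}}

```text
time_s: 9.85
position: [0.5621, 0.2913, 0.0545]
tool_rot: [[-0.678, 0.735, -0.001], [0.735, 0.678, -0.0], [0.0, -0.001, -1.0]]
ft_force: [0.1, -0.1, -0.2]
grip_width: -0.0001
```

>>> {"fn": "arm_command", "kwargs": {
  "rows": "1 2.5 0.5 0 0 0 0; 1 2.5 0.5 0 0 0 0; 1 2.5 0.5 0 0 0 0; 1 2.5 0.5 0 0 0 0; 1 2.5 0.5 0 0 0 0"
}}

```text
time_s: 10.27
position: [0.5566, 0.3025, 0.0541]
tool_rot: [[-0.678, 0.735, -0.0], [0.735, 0.678, -0.001], [-0.001, -0.001, -1.0]]
ft_force: [0.6, -2.5, 0.7]
grip_width: -0.0001
```

>>> {"fn": "arm_command", "kwargs": {
  "rows": "1 2.5 0.5 0 0 0 0; 1 2.5 0.5 0 0 0 0; 1 2.5 0.5 0 0 0 0; 1 2 0.4 0 0 0 0; 1 0 0 0 0 0 0"
}}

```text
time_s: 10.68
position: [0.5514, 0.3115, 0.0543]
tool_rot: [[-0.678, 0.735, -0.0], [0.735, 0.678, 0.0], [0.0, 0.0, -1.0]]
ft_force: [1.3, -1.2, -0.2]
grip_width: 0.0003
```

```bash
python3 -c "
from h import *
look('pics/s7.png')
p=readout.observe()['position'][:2]-[.5651,.3452]; print(p@[.85,.527],p@[-.527,.85])
"
```

```text
10.6833 [0.5514 0.3115 0.0543] [ 1.3 -1.2 -0.2]
side [311.46 215.79] 76 [0.523  0.3151 0.03  ] tool [ 21.9 -18.4  24.3] to recess [1.2 8.1 0. ]
top [316.86 216.47] 59 [0.5187 0.3189 0.03  ] tool [ 27.7 -19.   24.3] to recess [-3.5  8.4  0. ]
-0.02930124819391879 -0.02173923438105433
```

View pics/s7.png

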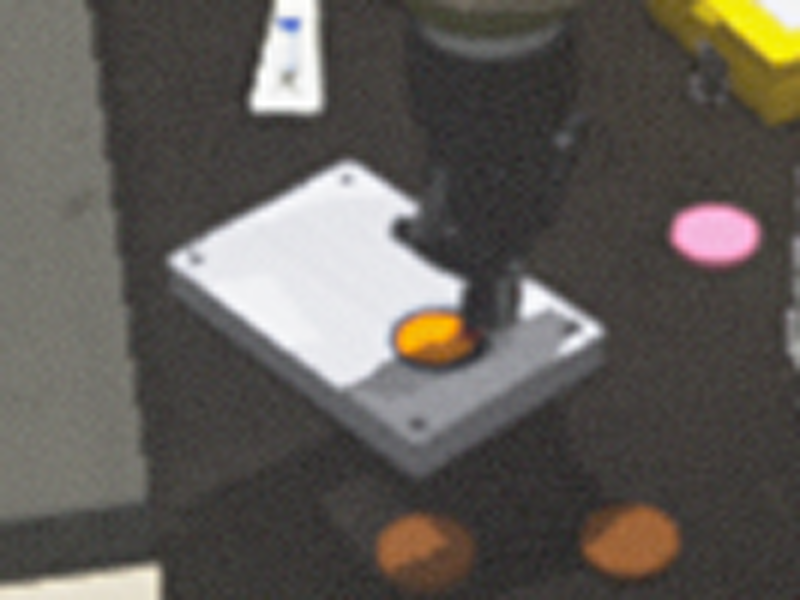

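The retainer's tip now reaches over the filter, behind the finger. I'll keep pushing until the stop resists.

>>> {"fn": "arm_command", "kwargs": {
  "rows": "1 1.5 0.3 0 0 0 0; 1 1.5 0.3 0 0 0 0; 1 1.5 0.3 0 0 0 0; 1 0 0 0 0 0 0"
}}

```text
time_s: 11.12
position: [0.5491, 0.3151, 0.0543]
tool_rot: [[-0.678, 0.735, -0.0], [0.735, 0.678, 0.0], [0.0, -0.0, -1.0]]
ft_force: [0.0, 0.1, 0.1]
grip_width: 0.0001
```

>>> {"fn": "arm_command", "kwargs": {
  "rows": "1 1 0.2 0 0 0 0; 1 1 0.2 0 0 0 0; 1 0 0 0 0 0 0; 1 0 0 0 0 0 0"
}}

```text
time_s: 11.45
position: [0.5482, 0.3168, 0.0543]
tool_rot: [[-0.678, 0.735, 0.0], [0.735, 0.678, 0.0], [0.0, 0.0, -1.0]]
ft_force: [-0.6, 0.6, 1.0]
grip_width: -0.0001
```

>>> {"fn": "arm_command", "kwargs": {
  "rows": "1 1 0.2 0 0 0 0; 1 1 0.2 0 0 0 0; 1 0 0 0 0 0 0"
}}

```text
time_s: 11.7
position: [0.547, 0.3185, 0.0543]
tool_rot: [[-0.678, 0.735, -0.0], [0.735, 0.678, 0.0], [0.0, -0.0, -1.0]]
ft_force: [0.3, -0.9, 0.3]
grip_width: -0.0001
```

>>> {"fn": "arm_command", "kwargs": {
  "rows": "1 1 0.2 0 0 0 0; 1 1 0.2 0 0 0 0; 1 0 0 0 0 0 0"
}}

```text
time_s: 11.95
position: [0.5462, 0.3199, 0.0543]
tool_rot: [[-0.678, 0.735, 0.0], [0.735, 0.678, -0.001], [-0.001, -0.0, -1.0]]
ft_force: [0.6, -2.8, 0.4]
grip_width: -0.0002
```

>>> {"fn": "arm_command", "kwargs": {
  "rows": "1 1 0.2 0 0 0 0; 1 1 0.2 0 0 0 0; 1 0 0 0 0 0 0"
}}

```text
time_s: 12.2
position: [0.5459, 0.3204, 0.0544]
tool_rot: [[-0.678, 0.735, 0.001], [0.735, 0.678, -0.003], [-0.003, -0.001, -1.0]]
ft_force: [3.7, -9.5, 0.3]
grip_width: 0.0
```

```bash
python3 -c "
from h import *
look()
a=eyes.get_image('top')[165:260,250:377]; b=eyes.get_image('side')[175:245,270:363]
cv2.imwrite('pics/s8.png',cv2.hconcat([cv2.resize(i,(400,300),interpolation=cv2.INTER_CUBIC) for i in (a,b)])[:,:,::-1])
"
```

```text
12.2 [0.5459 0.3204 0.0544] [ 3.7 -9.5  0.3]
side [311.36 216.11] 72 [0.5225 0.3137 0.03  ] tool [ 11.  -21.7  24.4] to recess [ 1.9  9.4 -0. ]
top [315.51 218.11] 55 [0.5142 0.3228 0.03  ] tool [ 23.2 -21.7  24.3] to recess [-9.3  9.1  0. ]
```

View pics/s8.png

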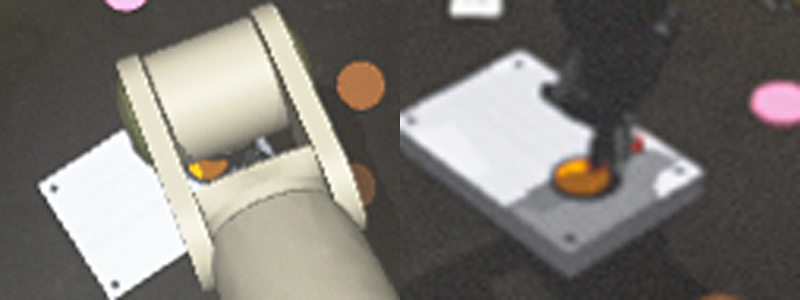

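The stop resists: force rose to 10 N and the arm hardly moved. I'll back off, raise well clear and check from the top.

>>> {"fn": "arm_command", "kwargs": {
  "rows": "1 -6 -1 0 0 0 0; 1 -6 -1 0 0 0 0; 1 0 0 -25 0 0 0; 1 0 0 -35 0 0 0; 1 0 0 -35 0 0 0"
}}

```text
time_s: 12.82
position: [0.5514, 0.3114, 0.1499]
tool_rot: [[-0.678, 0.736, -0.002], [0.736, 0.678, 0.0], [0.002, -0.002, -1.0]]
ft_force: [0.4, -0.6, 0.4]
grip_width: 0.0002
```

>>> {"fn": "arm_command", "kwargs": {
  "rows": "1 20 -25 -25 0 0 0; 1 20 -30 -10 0 0 0; 1 20 -30 0 0 0 0; 1 20 -30 0 0 0 0; 1 20 -30 0 0 0 0"
}}

```text
time_s: 13.23
position: [0.3756, 0.2866, 0.1845]
tool_rot: [[-0.678, 0.735, 0.0], [0.735, 0.678, 0.001], [0.001, 0.001, -1.0]]
ft_force: [0.2, 0.8, 0.3]
grip_width: 0.0004
```

>>> {"fn": "arm_command", "kwargs": {
  "rows": "1 20 -30 0 0 0 0; 1 20 -30 0 0 0 0; 1 0 0 0 0 0 0; 1 0 0 0 0 0 0"
}}

```text
time_s: 13.57
position: [0.305, 0.2757, 0.1849]
tool_rot: [[-0.678, 0.735, 0.001], [0.735, 0.678, 0.001], [0.0, 0.001, -1.0]]
ft_force: [0.4, 0.3, -0.1]
grip_width: -0.0002
```

```bash
python3 -c "
from h import *
look()
a=eyes.get_image('top')[165:260,250:377]; b=eyes.get_image('side')[175:245,270:363]
cv2.imwrite('pics/s9.png',cv2.hconcat([cv2.resize(i,(400,300),interpolation=cv2.INTER_CUBIC) for i in (a,b)])[:,:,::-1])
"
```

```text
13.5667 [0.305  0.2757 0.1849] [ 0.4  0.3 -0.1]
side [311.72 216.35] 78 [0.5234 0.3125 0.03  ] tool [-121.2  185.2  155.1] to recess [3.4 9.7 0. ]
top [315.64 215.65] 116 [0.521  0.3223 0.03  ] tool [-112.4  190.1  155.1] to recess [-4.3  4.4  0. ]
```

View pics/s9.png

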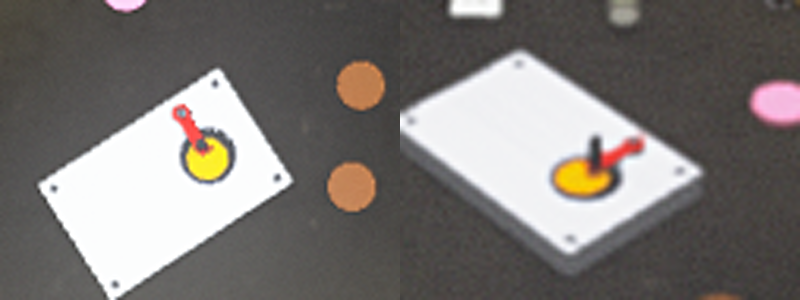

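The retainer lies across the filter: hub at crop (181,113), post at (203,146). That is within about 2° of holder -x, at the stop. The filter lies flat and the arm is clear, so I hand in.

```bash
python3 -c "
from rig import env
print(env.close_job())"
```

```text
the job is handed in; nothing more can be done
None
```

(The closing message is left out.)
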